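Clamp a wood block in the carving jig to the torque click

ROBOT

A 7-joint arm with a two-finger parallel gripper is mounted at the origin on a cart in front of the work surface, level with it; the furniture and walls round the work are solid. World frame = base frame: x ahead of the robot, y to its left, z up, the work surface at z = 0. Lengths are in m, angles in rad, forces in N, time in s.
With the tool pointing down it reaches from about 0.4 to 0.875 m from the base axis. Payload 4.4 kg.
Tool frame: the origin (TCP) lies on the front face of the gripper's body, between the roots of the fingers; the fingertips stand 73 mm ahead of it and the grasp point (between the pads) lies 54 mm ahead of it; z points along the fingers, y is the direction in which the jaws open and shut (so a half turn about z gives the same grasp; the last joint's range is limited). The gripper opens to 85 mm and grips with 20 to 120 N. Pads are 22 mm wide; open, the fingers measure 114 mm over their backs; the gripper's body (76 mm by 85 mm) begins 54 mm behind the grasp point. The pads swing forward as they close: fully open they stand 13 mm farther back than shut.
Start: joints at [-1.305, 0.628, 0.038, 1.517, -0.027, 0.996, -0.02], TCP at [0.212, 0.615, 0.304] pointing down, gripper open.
Joint ranges: [-3.06, 3.06], [-0.37, 2.12], [-1.25, 1.32], [0.18, 2.47], [-1.1, 4.24], [0.23, 1.98], [-2.94, 2.94]. Speed limits (rad/s): [2.57, 2.57, 3.14, 3.14, 3.14, 3.14, 3.14].

INTERFACE

Orientations are given as a unit quaternion [w, x, y, z].
In Python, from cell import r gives the robot as it stands.
- The arm moves only by the tool carry_out, never from a script. Its argument "motion" is a list of rows, each a list of 3 entries, a list of its own where there are three numbers: the shift along the tool's x, y, z in cm, then the turn, a rotation vector about the tool's x, y, z in rad, then the gripper command: -1 is fully open, 1 is shut, values between are in proportion. In form: [[[tx, ty, tz], [ax, ay, az], jaw], ...]. A call has 1 to 10 rows; each row is the pose to reach, as a shift and turn from the pose measured when the call began, along the tool's axes at that moment; what a row does not reach only later rows make up. A row lasts 1/8 s, in which the tool goes at most 62.5 mm and 10.7 degrees, less where a joint would pass 70% of its speed; a pose out of reach is approached as far as the arm can. A call with a gripper value outside its range is refused whole. The fingers move at their own pace and stop on an object; "squeeze" is the grip in N (left out, the last holds). Time passes only in rows, so rows that repeat a pose let the fingers close. It gives the time, the measured TCP pose, the force and the opening at its end, in the units of the state.
- r.read_state(): the state, without advancing time (a new reading comes with each control period).
- r.grab_frame(name): name is "scene" or "top"; returns a dict with "img" (400x640x3 uint8, red, green, blue), "fovy" (degrees; the focal length in pixels is half the picture's height over the tangent of half this angle, whatever the lens; pixels are square), "cx", "cy" (the principal point, pixels), "rvec" (rotation vector, rad) and "tvec" (3), from world to camera coordinates, as OpenCV has them. Camera axes: x right, y down, z forward; pixel columns grow to the right and rows downward; lengths in m; the calibration is good to about 2 mm. A picture is of the moment at which its call begins. There is no depth.
- r.sign_off(): hands the job in, once; it reports no verdict.
The state is a dict: "t": time; "joint_pos": joint angles; "qvel": joint speeds; "joint_efforts": joint torques, N m; "tcp_pos": TCP position; "eef_rot": TCP orientation; "ft_force": force on the tool from outside, world axes, zero at the start; "ft_torque": the same for the moment, N m; "finger_gap": finger opening in m.
Only numpy, scipy, OpenCV 4.12 (cv2) and the standard library are available. Lean on these libraries where they do the work, as an engineer would, in place of code of your own. Each camera call takes 0.05 s, during which the arm holds its last target. There are 200 camera calls.

TASK

Get the wood block ready for carving: lay it flat in the jig with its length running from the clamp to the rear fence and its left long side touching the little side stop, and let go of it. Then turn the clamp's knob clockwise until the jaw holds the block tight against the rear fence and the knob clicks over its detent; stop at that first click and take the gripper away. Leave the other things on the bench alone.

Things in the scene. Friction and masses are not known exactly. Their poses are not given: they have to be found in the camera images.
- block_center (a point): Centre of the plain planed wood block, a loose box 62 x 110 x 19 mm of 0.08 to 0.15 kg. Its axes: y along the 110 mm length, x across the 62 mm width, z up. Either end may point to the fence. It starts flat on the bench (centre 9.5 mm up), left or right of the jig.
- wood_block: The same block; this origin is the centre of its underside.
- carving_jig: The jig, fixed to the bench. Origin on the bench top, straight below where a seated block's centre belongs; x runs from the clamp to the rear fence (away from the robot), y to the left, z up. A plywood board spans x -150 to +95, y -65 to +65 mm and carries a wooden bed whose top is 22 mm up. The slanted clamp stands on its near end, at x below -55 mm.
- block_seat (a point): Where the centre of a seated block belongs: jig (0, 0, 31.5) mm, axes as the jig's; the block's length lies along x. Nothing stands beside the middle of the block, where fingers go. With the jaw as it starts, a block here has 6 to 9 mm free between it and the jaw. Closing the jaw pushes a block along x up to the fence, but not sideways.
- fence_face (a point): Middle of the rear fence's upright face, jig (55, 0, 29) mm: a 104 mm wide wooden bar across the bed, 14 mm high above it, thickness 24 mm. The end of a seated block touches it.
- stop_face (a point): Middle of the side stop's upright face, jig (40, 31, 29) mm: a small wooden block, 30 mm long in x, 18 mm thick, 14 mm high, standing left of the block next to the fence. The left side of a seated block touches it.
- clamp_jaw: The steel jaw plate, upright, 34 mm wide, 17 mm high, 12 mm thick; origin at its centre, front face 6 mm ahead in jig x. It slides down and towards the fence along a line 35 degrees from straight down, 7 mm for each radian of the screw, and meets a seated block when the origin is at jig x = -61 mm, after about 2.3 rad of screw.
- knob_grip (a point): On the knob's axis, in the middle of its wing grip, 121 mm above the bench, at jig x = -123 mm. z points out along the axis, leaning 35 degrees from vertical towards jig -x: come in along -z, with the tool tilted. x runs along the wing (white dot at +x end), y across it: close the fingers along y. Clockwise seen from outside (a negative turn about z) tightens.
- clamp_screw: Collar of the clamp screw under the knob, 41 mm across; origin on the knob's axis, 42 mm below knob_grip. The wing is 44 mm long (x), 14 mm thick (y), 31 mm high: its top is 13 mm above knob_grip; 17 mm below knob_grip is the flat top of the black drum, 47 mm across. The knob turns in place. A gripper has free room to turn all round it.
- torque_knob (a joint): Slip of the knob on the screw, rad (click clutch in the drum). Under 0.1 while the knob carries the screw. Once the jaw is tight the torque climbs by about 0.3 N m, then the clutch gives way and torque falls off: past 0.26 it clicks over and rests near 0.5 (second click near 1.0). Up to the click the knob turns 2.1 to 2.8 rad, at most about 1.5 rad a grasp; screw and jaw stay where left.
- cast_lump: Bystander: a beige cast lump of resin, 65 x 100 x 29 mm, on the other side of the jig from the block. Origin: centre of its underside.
- burnisher: Bystander: a dark burnisher handle, 100 x 18 x 18 mm, lying right of the jig and beyond. Origin: centre of its underside.
- pink_pad: Bystander: a flat pink pad, 45 x 70 x 10 mm, lying left of the jig and beyond. Origin: centre of its underside.

How it is judged:
On the way, in this order (a step that is already met when the one before it is completed fails the run):
1. the block lies flat in the jig between jaw and fence, its left side within 4 mm of the side stop, and is let go, the knob not yet clicked (angle between block_center's own z axis and vertical below 0.05 rad and z of block_center in the frame of carving_jig between 0.029 and 0.0345 m and angle between the y axis of block_center and the x axis of carving_jig, either way round below 0.08 rad and x of block_center in the frame of carving_jig between -0.012 and 0.003 m and y of block_center in the frame of carving_jig between -0.004 and 0.003 m and linear speed of wood_block below 0.01 m/s and contact force between the fingers and wood_block below 0.1 N and not (value of joint torque_knob above 0.36 rad)), for 0.1 s.
2. the jaw holds the block and the knob has clicked over (contact force between clamp_jaw and wood_block above 4 N and value of joint torque_knob above 0.36 rad), for 0.1 s.
At the end, for the whole second after the job is handed in: The block lies flat on the bed, square to within 3 degrees, within 3 mm of the rear fence and 4 mm of the side stop, pressed by the jaw with more than 4 N, at rest and let go; the knob has clicked over once (slip 0.36 to 0.85 rad) (all of step 2 and angle between block_center's own z axis and vertical below 0.05 rad and z of block_center in the frame of carving_jig between 0.029 and 0.0345 m and angle between the y axis of block_center and the x axis of carving_jig, either way round below 0.05 rad and x of block_center in the frame of carving_jig between -0.003 and 0.003 m and y of block_center in the frame of carving_jig between -0.004 and 0.003 m and linear speed of wood_block below 0.01 m/s and contact force between the fingers and wood_block below 0.1 N); the robot touches nothing.
It fails at once if the knob is turned on over a second click (value of joint torque_knob above 0.85 rad).
It fails at once if the cast lump is pushed more than 20 mm (distance of cast_lump from where it was at the start of the episode above 0.02 m).
It fails at once if the burnisher is pushed more than 20 mm (distance of burnisher from where it was at the start of the episode above 0.02 m).
It fails at once if the pink pad is pushed more than 20 mm (distance of pink_pad from where it was at the start of the episode above 0.02 m).
It also fails if it takes over 64 s, if anything falls off the work surface, if the arm or the gripper's body presses on something with over 40 N, if the wrist force passes 120 N, or if a joint passes its speed limit or range.

## Working session

There is one attempt and no reset: what is moved stays moved. The work goes in short steps, Python scripts to look and compute and a tool call to move; the robot and the scene stay as the last step left them, time stands still between calls to the robot, and variables do not carry over. Pictures are saved under pics/ and viewed, about 8 in all and at most 12, crops included, and the job is handed in when it is done.

Besides the shell and the picture viewer there is one more tool, called as name([rows], argument=value, ...), one row to a line, values as JSON. carry_out: Moves the arm, as the interface text tells. Its arguments: {"type":"object","properties":{"motion":{"type":"array"},"squeeze":{"type":"number"}},"required":["motion"]}

```bash
mkdir -p pics; cat > h.py <<'E'
import numpy as np, cv2
from cell import r
from scipy.spatial.transform import Rotation as R
def grab(name,fn):
    f=r.grab_frame(name); cv2.imwrite('pics/'+fn,f['img'][:,:,::-1]); np.save('pics/'+fn+'.npy',{k:f[k] for k in f if k!='img'},allow_pickle=True); return f
def cal(fn): return np.load('pics/'+fn+'.npy',allow_pickle=True).item()
def K(f):
    fl=200/np.tan(np.radians(f['fovy'])/2); return np.array([[fl,0,f['cx']],[0,fl,f['cy']],[0,0,1.]])
def unproj(f,uv,z):
    "pixels -> world at height z"
    Rm=cv2.Rodrigues(np.array(f['rvec'],float))[0]; c=-Rm.T@np.array(f['tvec'],float).ravel()
    d=(Rm.T@np.linalg.inv(K(f))@np.c_[np.array(uv,float),np.ones(len(uv))].T).T
    return c+d*((z-c[2])/d[:,2])[:,None]
def proj(f,P):
    return cv2.projectPoints(np.array(P,float).reshape(-1,1,3),np.array(f['rvec'],float),np.array(f['tvec'],float),K(f),None)[0].reshape(-1,2)
def state():
    s=r.read_state(); q=np.array(s['eef_rot']); return s,np.array(s['tcp_pos']),R.from_quat(q[[1,2,3,0]])
def rel(p,Rt):
    "shift cm and rotvec in tool axes to reach TCP p, orientation Rt"
    s,p0,R0=state(); return np.round(R0.inv().apply(np.array(p)-p0)*100,2),np.round((R0.inv()*Rt).as_rotvec(),3)
E
python3 - <<'E'
from h import *
a=grab('scene','s1.png');b=grab('top','t1.png')
print({k:b[k] for k in b if k!='img'});print({k:a[k] for k in a if k!='img'});print(r.read_state())
E
```

```text
{'fovy': 49.59116340496684, 'cx': 320.3245754481921, 'cy': 192.28539961229419, 'rvec': array([ 2.16407752, -2.15744494,  0.1685473 ]), 'tvec': array([0.03717762, 0.55946241, 0.98525874])}
{'fovy': 55.92993581424278, 'cx': 327.2609971874208, 'cy': 202.95221988653483, 'rvec': array([ 2.03862961, -1.01684324,  0.52078951]), 'tvec': array([-0.30875991,  0.36918219,  0.61009609])}
{'t': 0.1, 'joint_pos': array([-1.30481944,  0.62922687,  0.03842629,  1.51826621, -0.02699588,
        0.99630575, -0.02000185]), 'qvel': array([-0.0007267 , -0.00346158, -0.00075755, -0.00298398, -0.00036259,
       -0.00184028, -0.00064756]), 'joint_efforts': array([ 2.12778956e-03, -5.64534009e+01,  1.22989174e+00, -1.93973207e+01,
        1.11757513e-02,  5.51772522e-03,  6.80051855e-06]), 'tcp_pos': array([0.21153947, 0.61415321, 0.30309852]), 'eef_rot': array([-1.35395677e-04,  1.65121003e-01,  9.86272955e-01, -8.33527470e-04]), 'ft_force': array([-0.64678569,  0.03593103,  0.44150575]), 'ft_torque': array([-0.0709896,  0.0340715, -0.0440826]), 'finger_gap': 0.08561475571740035}
```

View pics/t1.png

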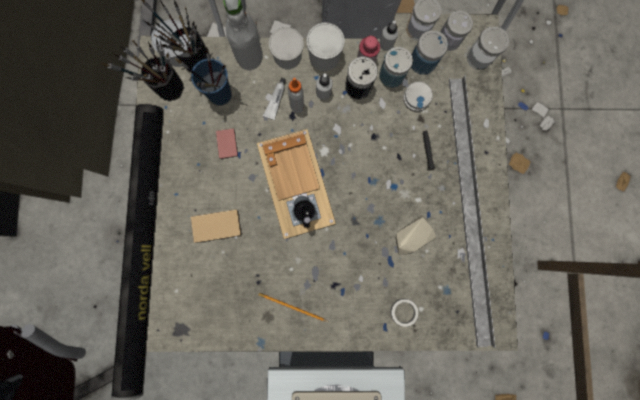

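View pics/s1.png

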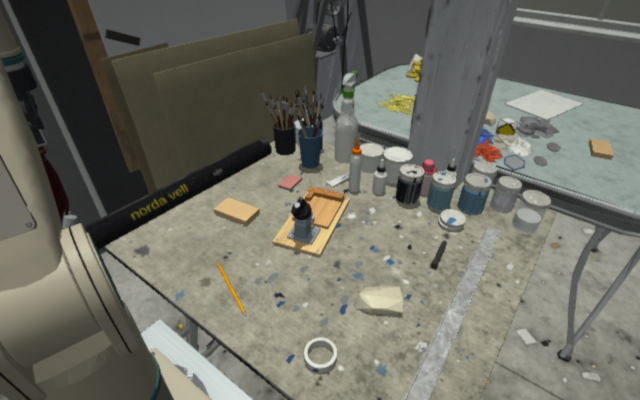

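The top view shows the plain block at about (216,226), the jig board from (258,140) to (333,225), knob at (305,208), pad (227,143), lump (415,235) and burnisher (428,150). Next I'll enlarge the crop around the block and jig.

```bash
python3 - <<'E'
from h import *
i=cv2.imread('pics/t1.png')[122:247,182:342]; cv2.imwrite('pics/c1.png',cv2.resize(i,None,fx=4.8,fy=4.8,interpolation=cv2.INTER_CUBIC))
E
```

```text
(no output)
```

View pics/c1.png

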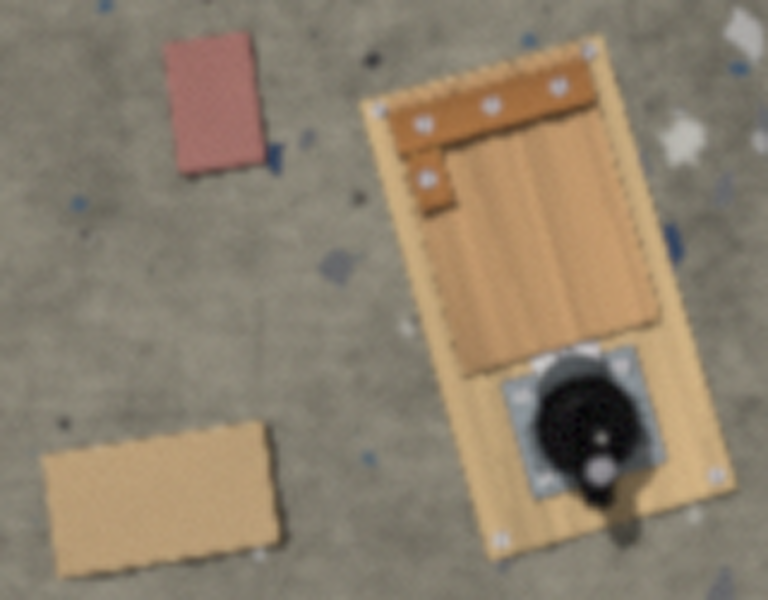

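The crop shows the block corners at (43,455), (264,422), (282,543), (60,577) and the board corners at (362,102), (603,37), (736,488), (492,558). The side stop is at (430,180), and the drum is dark at (588,420), with the grey and black wing near (598,475).

```bash
cat >> h.py <<'E'
from scipy.optimize import least_squares
def px(c,s=4.8,o=(182,122)): return (np.array(c,float)+.5)/s-.5+np.array(o)
def fit(f,L,uv,z,x0):
    L=np.array(L,float)
    def W(p): c,s=np.cos(p[2]),np.sin(p[2]); return np.c_[p[0]+c*L[:,0]-s*L[:,1],p[1]+s*L[:,0]+c*L[:,1],np.broadcast_to(z,len(L))]
    o=least_squares(lambda p:(proj(f,W(p))-uv).ravel(),x0); return o.x,np.round(o.fun.reshape(-1,2),2)
E
python3 - <<'E'
from h import *
f=cal('t1.png')
b=px([(43,455),(264,422),(282,543),(60,577)])
print(unproj(f,b,.019))
print(fit(f,[(.055,.031),(-.055,.031),(-.055,-.031),(.055,-.031)],b,.019,unproj(f,b,.019).mean(0)[:2].tolist()+[1.7]))
j=px([(362,102),(603,37),(736,488),(492,558)])
for z in (.008,.012): 
  x,e=fit(f,[(.095,.065),(.095,-.065),(-.15,-.065),(-.15,.065)],j,z,[.7,0,.2]);print(x,e.tolist())
# bed/fence/stop features: fence top front right corner, stop front-right top corner
c=px([(598,100),(456,205),(424,214)])
print('pred',np.array([(.055,-.052,.036),(.025,.031,.036),(.025,.049,.036)]))
P=unproj(f,c,.036); t=x[2]; d=P[:,:2]-x[:2]; print(np.c_[d@[np.cos(t),np.sin(t)],d@[-np.sin(t),np.cos(t)]])
# knob predicted in crop
def J(p): p=np.array(p,float); return np.c_[x[0]+np.cos(t)*p[:,0]-np.sin(t)*p[:,1],x[1]+np.sin(t)*p[:,0]+np.cos(t)*p[:,1],p[:,2]]
for n in('t1.png','s1.png'): print(n,proj(cal(n),J([(-.123,0,.121),(-.123-.013*.574,0,.121+.013*.82),(-.123+.017*.574,0,.121-.017*.82),(0,0,.022)])))
E
```

```text
[[0.50275001 0.34639004 0.019     ]
 [0.51952042 0.23800573 0.019     ]
 [0.45971567 0.2275154  0.019     ]
 [0.44283993 0.33559071 0.019     ]]
(array([0.48170228, 0.28688068, 1.74148284]), array([[  3.43,  25.86],
       [  3.8 ,  24.88],
       [ -3.7 , -26.07],
       [ -3.52, -25.48]]))
[0.61331136 0.10604224 0.2861173 ] [[-0.33, -0.24], [0.22, -0.8], [0.66, 0.18], [-0.54, 0.78]]
[0.61270621 0.10589523 0.28610978] [[-0.48, -0.41], [0.26, -1.01], [0.82, 0.32], [-0.59, 0.99]]
pred [[ 0.055 -0.052  0.036]
 [ 0.025  0.031  0.036]
 [ 0.025  0.049  0.036]]
[[ 0.05551219 -0.050588  ]
 [ 0.02358003  0.03188321]
 [ 0.02358244  0.0483159 ]]
t1.png [[306.05869913 216.77493935]
 [306.96991117 219.74898585]
 [304.90050467 212.99478277]
 [292.45083491 171.10416872]]
s1.png [[297.73675279 206.42601462]
 [296.29541108 204.66008919]
 [299.56343885 208.66406222]
 [316.84712494 209.05263385]]
```

```bash
python3 - <<'E'
from h import *
i=cv2.imread('pics/s1.png')[182:262,264:360]; a=cv2.resize(i,None,fx=7,fy=7,interpolation=cv2.INTER_CUBIC)
cv2.imwrite('pics/c2.png',a)
E
```

```text
(no output)
```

View pics/c2.png

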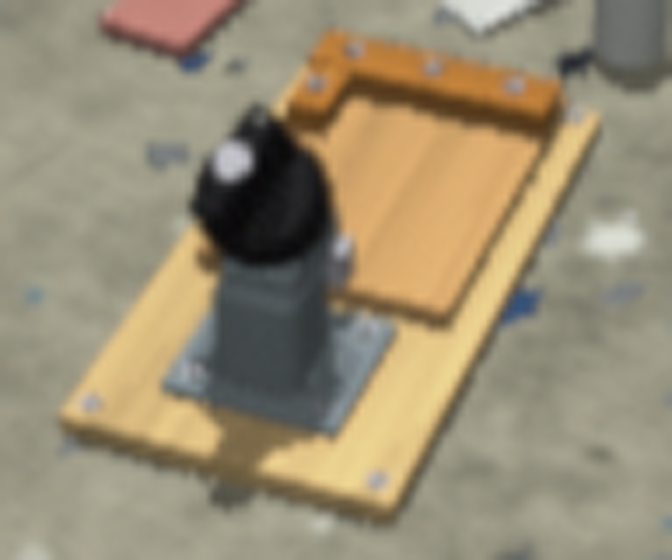

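```bash
python3 - <<'E'
from h import *
a=cv2.imread('pics/t1.png')[195:235,285:325]; b=cv2.imread('pics/s1.png')[190:230,280:320]
s=np.hstack([cv2.resize(x,(400,400),interpolation=cv2.INTER_NEAREST) for x in(a,b)]).astype(float)
cv2.imwrite('pics/c3.png',(255*(s/255)**.5).astype(np.uint8))
f=cal('t1.png')
b=px([(43,455),(264,422),(282,543),(60,577)])
print(fit(f,[(.055,-.031),(-.055,-.031),(-.055,.031),(.055,.031)],b,.019,[.48,.287,1.72]))
X=np.array([.6130,.1060]);t=.286; u=np.array([np.cos(t),np.sin(t)]);v=np.array([-u[1],u[0]])
ez=np.r_[-.574*u,.819]; e1=np.r_[.819*u,.574]; e2=np.r_[v,0]
G=np.r_[X-.123*u,.121]; print('G',G)
for a in range(0,360,30):
  w=np.cos(np.radians(a))*e1+np.sin(np.radians(a))*e2
  P=G+.013*ez+.018*w
  print(a,(proj(f,P)-[285,195])[0]*10+5,(proj(cal('s1.png'),P)-[280,190])[0]*10+405*np.array([1,0])+[0,5])
E
```

```text
(array([0.48122086, 0.286869  , 1.73034563]), array([[ 0.13, -0.14],
       [ 0.23, -0.44],
       [-0.06,  0.15],
       [-0.3 ,  0.41]]))
G [0.49499626 0.07129961 0.121     ]
0 [204.27189306 180.33440352] [592.45753582  79.89328185]
30 [165.84706716 201.78283909] [553.94447781  80.96050148]
60 [143.27060363 236.44956909] [519.34599052 100.6146045 ]
90 [142.55632378 274.79849116] [497.74607661 133.69462774]
120 [163.63289177 306.47823746] [494.91657869 171.54026274]
150 [200.62873373 323.16862504] [511.78759696 204.11116083]
180 [243.66633633 320.63922436] [544.02875365 222.57555646]
210 [281.4703938  299.64409019] [583.01817844 221.77887316]
240 [304.13546492 265.64584562] [618.13315134 201.83328561]
270 [305.55906436 227.51210548] [639.77315777 168.19125618]
300 [285.10323022 195.37910019] [642.12628669 130.0751134 ]
330 [248.01883709 178.02022928] [624.73880912  97.79568518]
```

View pics/c3.png

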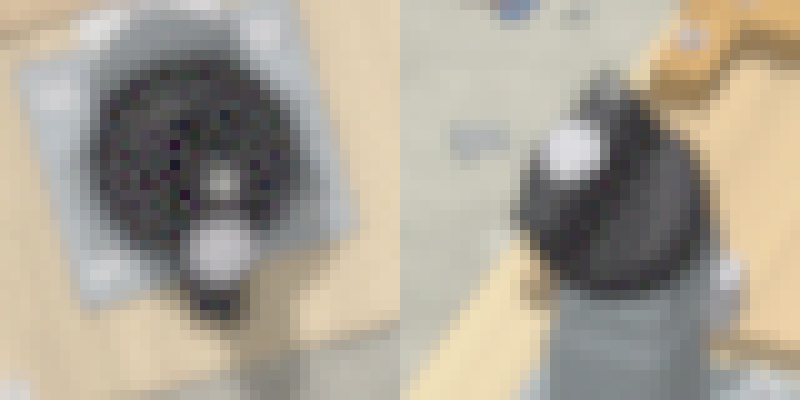

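The large grey disc in the middle is the knob's cap, and it agrees with the prediction to within 1 px. The smaller wing dot, at (220,180) on the left and (607,80) on the right, puts the wing about 12° clockwise of the jig's +x direction. Now I'll work out the block pick.

```bash
cat >> h.py <<'E'
JX=np.array([.613,.106]);JT=.286
def down(a): # tool pointing down, tool y at world angle a
    y=np.array([np.cos(a),np.sin(a),0]); z=np.array([0,0,-1.]); return R.from_matrix(np.c_[np.cross(y,z),y,z])
def jig(x,y,z): c,s=np.cos(JT),np.sin(JT); return np.array([JX[0]+c*x-s*y,JX[1]+s*x+c*y,z])
E
python3 - <<'E'
from h import *
print(rel([.481,.287,.15],down(.16)), rel([.481,.287,.15],down(.16+np.pi)))
E
```

```text
(array([-36.13, -22.13,  15.35]), array([-2.000e-03,  1.000e-03,  1.079e+00])) (array([-36.13, -22.13,  15.35]), array([-1.000e-03, -2.000e-03, -2.063e+00]))
```

carry_out([
  [[-36.1,-22.1,15.4],[0,0,1.08],-1],
  [[-36.1,-22.1,15.4],[0,0,1.08],-1],
  [[-36.1,-22.1,15.4],[0,0,1.08],-1],
  [[-36.1,-22.1,15.4],[0,0,1.08],-1],
  [[-36.1,-22.1,15.4],[0,0,1.08],-1],
  [[-36.1,-22.1,15.4],[0,0,1.08],-1],
  [[-36.1,-22.1,15.4],[0,0,1.08],-1],
  [[-36.1,-22.1,15.4],[0,0,1.08],-1],
  [[-36.1,-22.1,15.4],[0,0,1.08],-1],
  [[-36.1,-22.1,15.4],[0,0,1.08],-1],
], squeeze=40)

```text
t: 1.35
tcp_pos: [0.4796, 0.2895, 0.1497]
eef_rot: [-0.0, 0.648, 0.762, -0.0]
ft_force: [-0.2, -0.1, -0.3]
finger_gap: 0.0855
```

```bash
python3 - <<'E'
from h import *
s,p,q=state();print(p,s['joint_pos'].round(3),s['t'])
print(rel([.481,.287,.072],down(.16)))
f=grab('top','t2.png'); i=f['img'][180:270,170:290,::-1]; cv2.imwrite('pics/c4.png',cv2.resize(i,None,fx=6,fy=6))
E
```

```text
[0.47963242 0.28948123 0.1497298 ] [-0.735  0.731  0.221  1.901 -0.29   0.541 -0.157] 1.35
(array([-0.27,  0.1 ,  7.77]), array([-0.001, -0.   ,  0.002]))
```

View pics/c4.png

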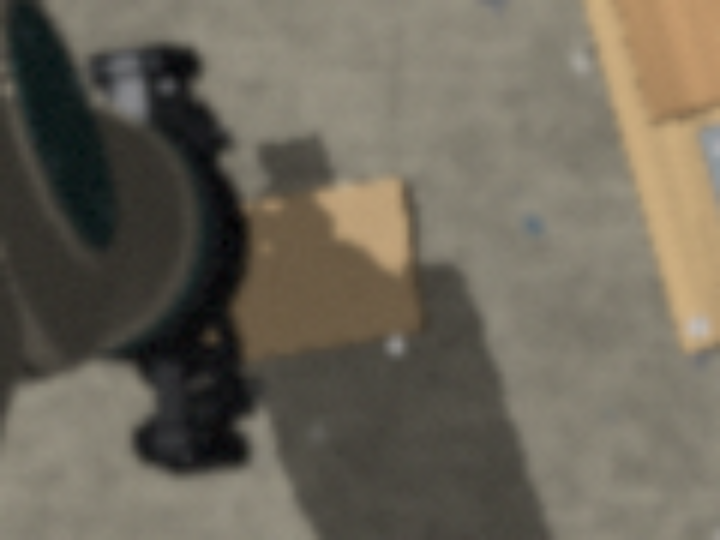

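The fingers straddle the block, with the upper finger at (150,70), the lower at (195,440), and the block's visible end at (410,255). Descending and gripping.

carry_out([
  [[-0.27,0.1,4],[0,0,0],-1],
  [[-0.27,0.1,6.5],[0,0,0],-1],
  [[-0.27,0.1,7.8],[0,0,0],-1],
  [[-0.27,0.1,7.8],[0,0,0],-1],
  [[-0.27,0.1,7.8],[0,0,0],0],
  [[-0.27,0.1,7.8],[0,0,0],1],
  [[-0.27,0.1,7.8],[0,0,0],1],
  [[-0.27,0.1,7.8],[0,0,0],1],
  [[-0.27,0.1,7.8],[0,0,0],1],
  [[-0.27,0.1,7.8],[0,0,0],1],
], squeeze=40)

```text
t: 2.65
tcp_pos: [0.4815, 0.2876, 0.0731]
eef_rot: [-0.0, 0.647, 0.762, 0.001]
ft_force: [-1.7, 0.2, 6.6]
finger_gap: 0.061
```

```bash
python3 - <<'E'
from h import *
s,p,q=state();print(p,s['ft_force'],s['finger_gap'])
print(rel([.481,.287,.2],down(.16)), rel(jig(-.003,-.003,.2),down(JT-np.pi/2)))
E
```

```text
[0.48146959 0.28762173 0.0731331 ] [-1.69985991  0.20157516  6.59675434] 0.061049774267583436
(array([ -0.04,  -0.05, -12.69]), array([ 0.001, -0.001,  0.003])) (array([-20.37,   9.79, -12.7 ]), array([-0.   , -0.002,  1.447]))
```

carry_out([
  [[0,0,-4],[0,0,0],1],
  [[0,0,-9],[0,0,0],1],
  [[0,0,-12.7],[0,0,0],1],
  [[-4,2,-12.7],[0,0,0.18],1],
  [[-8,4,-12.7],[0,0,0.36],1],
  [[-11,5.5,-12.7],[0,0,0.54],1],
  [[-14,7,-12.7],[0,0,0.72],1],
  [[-16,8,-12.7],[0,0,0.9],1],
  [[-18,9,-12.7],[0,0,1.08],1],
  [[-20.4,9.8,-12.7],[0,0,1.26],1],
])

```text
t: 3.9
tcp_pos: [0.6114, 0.102, 0.2001]
eef_rot: [-0.001, 0.973, 0.232, 0.001]
ft_force: [0.0, 0.9, -0.9]
finger_gap: 0.0611
```

```bash
python3 - <<'E'
from h import *
s,p,q=state();print(p,s['joint_pos'].round(2),s['ft_force'],s['finger_gap'])
print(rel(jig(-.003,-.003,.14),down(JT-np.pi/2)))
E
```

```text
[0.6113568  0.10199031 0.20009262] [-0.55  0.79  0.59  1.71 -0.57  0.82 -0.8 ] [ 0.01527559  0.91874039 -0.94365872] 0.06109626826319299
(array([-0.03, -0.03,  6.01]), array([-0.002, -0.001,  0.182]))
```

carry_out([
  [[0,0,3],[0,0,0.182],1],
  [[0,0,6],[0,0,0.182],1],
  [[0,0,8],[0,0,0.182],1],
  [[0,0,8],[0,0,0.182],1],
  [[0,0,8],[0,0,0.182],1],
])

```text
t: 4.53
tcp_pos: [0.6121, 0.102, 0.1212]
eef_rot: [-0.001, 0.99, 0.143, 0.001]
ft_force: [0.3, 0.1, -0.9]
finger_gap: 0.061
```

```bash
python3 - <<'E'
from h import *
s,p,q=state();print(p,s['ft_force'],q.as_matrix()[:,1])
print(rel(jig(-.003,-.003,.096),down(JT-np.pi/2)))
f=grab('scene','s2.png');g=grab('top','t3.png')
a=cv2.resize(f['img'][172:252,264:360,::-1],(480,400),interpolation=cv2.INTER_CUBIC);b=cv2.resize(g['img'][130:240,250:338,::-1],(320,400),interpolation=cv2.INTER_CUBIC)
cv2.imwrite('pics/c5.png',np.hstack([a,b]))
E
```

```text
[0.61214899 0.1020102  0.12115299] [ 0.34538445  0.13922649 -0.91228983] [ 0.28236281 -0.95930655 -0.00147895]
(array([-0.11, -0.06,  2.52]), array([-0.001, -0.003,  0.   ]))
```

View pics/c5.png

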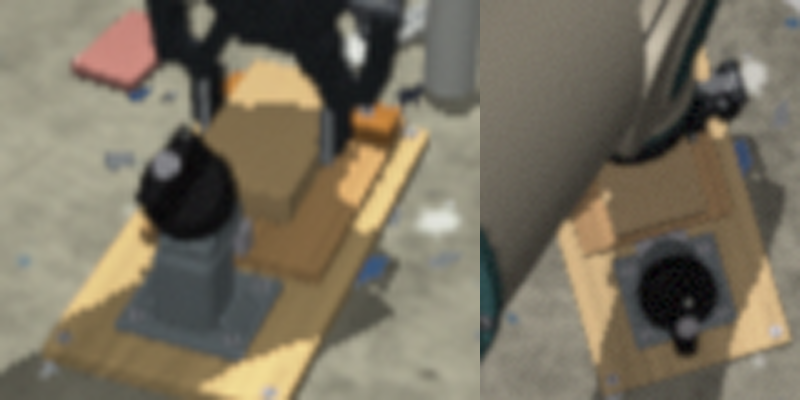

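The block hangs square over the bed between the fence and the clamp: left panel, near-right corner at about (290,205), with the side stop hidden behind it. I'll lower it by feel.

carry_out([
  [[-0.1,0,0.8],[0,0,0],1],
  [[-0.1,0,1.5],[0,0,0],1],
  [[-0.1,0,2.0],[0,0,0],1],
  [[-0.1,0,2.3],[0,0,0],1],
  [[-0.1,0,2.5],[0,0,0],1],
  [[-0.1,0,2.5],[0,0,0],1],
])

```text
t: 5.38
tcp_pos: [0.6113, 0.1019, 0.0963]
eef_rot: [-0.001, 0.99, 0.143, 0.002]
ft_force: [-0.5, 0.4, -1.7]
finger_gap: 0.0608
```

carry_out([
  [[0,0,0.1],[0,0,0],1],
  [[0,0,0.2],[0,0,0],1],
  [[0,0,0.2],[0,0,0],1],
])

```text
t: 5.75
tcp_pos: [0.6115, 0.1018, 0.0953]
eef_rot: [-0.001, 0.99, 0.143, 0.002]
ft_force: [-1.9, -0.5, 4.6]
finger_gap: 0.0608
```

carry_out([
  [[0,-0.1,0],[0,0,0],1],
  [[0,-0.2,0],[0,0,0],1],
  [[0,-0.2,0],[0,0,0],1],
])

```text
t: 6.12
tcp_pos: [0.611, 0.1038, 0.0953]
eef_rot: [-0.001, 0.99, 0.143, 0.002]
ft_force: [0.1, -0.8, 0.9]
finger_gap: 0.0611
```

carry_out([
  [[0,-0.1,0],[0,0,0],1],
  [[0,-0.2,0],[0,0,0],1],
  [[0,-0.2,0],[0,0,0],1],
])

```text
t: 6.5
tcp_pos: [0.6107, 0.1051, 0.0953]
eef_rot: [-0.001, 0.99, 0.142, 0.002]
ft_force: [0.6, -2.7, -1.7]
finger_gap: 0.0608
```

carry_out([
  [[0,-0.15,0],[0,0,0],1],
  [[0,-0.15,0],[0,0,0],1],
  [[0,-0.15,0],[0,0,0],1],
])

```text
t: 6.88
tcp_pos: [0.6106, 0.1053, 0.0953]
eef_rot: [0.0, 0.99, 0.142, 0.003]
ft_force: [1.1, -5.9, -1.4]
finger_gap: 0.0608
```

```bash
python3 - <<'E'
from h import *
s,p,q=state();print(s['ft_force'],s['ft_torque'],s['finger_gap'])
d=p[:2]-JX;c,n=np.cos(JT),np.sin(JT);print('jig',d@[c,n],d@[-n,c], q.as_matrix()[:,1],rel(p,down(JT-np.pi/2)))
E
```

```text
[ 1.0987259  -5.88594509 -1.36082472] [-1.11061812 -0.15516045 -0.18095179] 0.06075664513748427
jig -0.0025332027071059498 -2.648942802809472e-05 [ 0.28090339 -0.95973513  0.00132924] (array([0., 0., 0.]), array([ 0.001, -0.005, -0.001]))
```

The block touches the side stop, and the TCP reads y≈0.0 and x≈−2.5 mm in the jig frame. I'll back off slightly, release, and lift.

carry_out([
  [[0,0.1,0],[0,0,0],1],
  [[0,0.1,0],[0,0,0],-0.75],
  [[0,0.1,0],[0,0,0],-0.75],
  [[0,0.1,0],[0,0,0],-0.75],
  [[0,0.1,0],[0,0,0],-0.75],
  [[0,0.1,-3],[0,0,0],-0.75],
  [[0,0.1,-8],[0,0,0],-0.75],
  [[0,0.1,-13],[0,0,0],-0.75],
  [[0,0.1,-18],[0,0,0],-0.75],
  [[0,0.1,-18],[0,0,0],-0.75],
])

```text
t: 8.12
tcp_pos: [0.612, 0.1039, 0.2797]
eef_rot: [0.0, 0.99, 0.142, 0.007]
ft_force: [0.3, 0.1, -0.5]
finger_gap: 0.0747
```

```bash
cat >> h.py <<'E'
u=np.array([np.cos(JT),np.sin(JT)]);v=np.array([-u[1],u[0]])
EZ=np.r_[-.5736*u,.8192]; E1=np.r_[.8192*u,.5736]; E2=np.r_[v,0]; G=np.r_[JX-.123*u,.121]
def knob(a,d): # TCP at d above knob_grip, tool y at knob-frame angle a
    y=np.cos(a)*E1+np.sin(a)*E2; return G+EZ*(d), R.from_matrix(np.c_[np.cross(y,-EZ),y,-EZ])
E
python3 - <<'E'
from h import *
s,p,q=state();print(p,s['joint_pos'].round(2))
w=np.radians(-12)
for a in(w-np.pi/2,w+np.pi/2): print(rel(*knob(a,.14)))
f=grab('top','t4.png');g=grab('scene','s3.png')
b=cv2.resize(f['img'][125:240,245:340,::-1],(400,484),interpolation=cv2.INTER_CUBIC);a=cv2.resize(g['img'][172:252,280:346,::-1],(400,484),interpolation=cv2.INTER_CUBIC)
cv2.imwrite('pics/c6.png',np.hstack([a,b]))
E
```

```text
[0.61200774 0.10388078 0.27968371] [-0.63  0.71  0.72  1.65 -0.54  0.97 -1.01]
(array([-20.23,  -0.16,   4.14]), array([0.065, 0.595, 0.203]))
(array([-20.23,  -0.16,   4.14]), array([-0.866,  0.095, -2.81 ]))
```

View pics/c6.png

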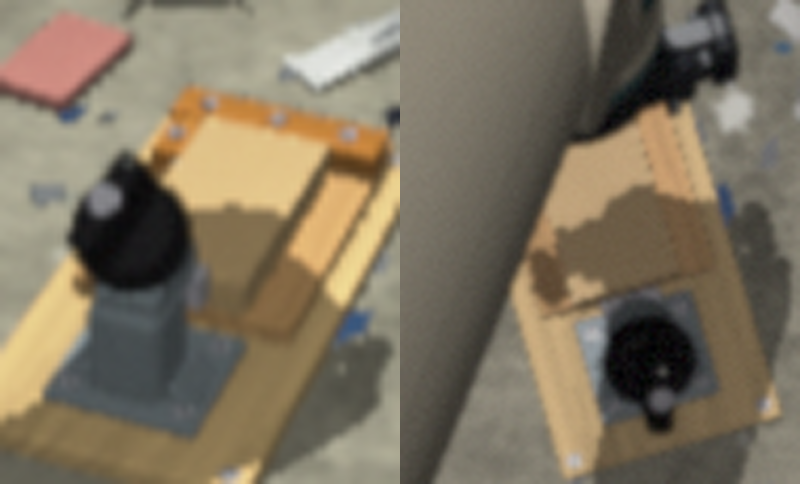

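The block lies flat against the stop, with its end just short of the fence. I'll use the half-turned wrist grasp on the knob: j7 runs negative when tightening, so this leaves plenty of range.

carry_out([
  [[-3,0,0],[0,0,-0.18],-0.75],
  [[-6,0,0],[0,0,-0.36],-0.75],
  [[-9,0,0],[0,0,-0.54],-0.75],
  [[-11,0,0],[0,0,-0.72],-0.75],
  [[-13,0,0],[0,0,-0.9],-0.75],
  [[-15,0,0],[0,0,-1.08],-0.75],
  [[-17,0,0],[0,0,-1.26],-0.75],
  [[-19,0,0],[0,0,-1.44],-0.75],
  [[-20,0,0],[0,0,-1.62],-0.75],
  [[-20,0,0],[0,0,-1.8],-0.75],
])

```text
t: 9.48
tcp_pos: [0.4159, 0.0482, 0.2733]
eef_rot: [0.0, 0.501, 0.865, 0.001]
ft_force: [1.0, 0.1, -0.2]
finger_gap: 0.0749
```

```bash
python3 - <<'E'
from h import *
s,p,q=state();print(p,s['joint_pos'].round(2))
w=np.radians(-12); print(rel(p,down(JT+np.pi/2+w)),rel(*knob(w+np.pi/2,.14)))
E
```

```text
[0.41588496 0.04818778 0.27326781] [-0.35  0.36  0.23  2.17 -0.14  0.62  0.49]
(array([0., 0., 0.]), array([ 1.000e-03,  1.000e-03, -1.127e+00])) (array([-0.06,  0.2 ,  3.76]), array([-0.448, -0.46 , -1.091]))
```

carry_out([
  [[0,0.2,0],[-0.448,-0.46,-1.091],-0.75],
  [[0,0.2,0],[-0.448,-0.46,-1.091],-0.75],
  [[0,0.2,0],[-0.448,-0.46,-1.091],-0.75],
  [[0,0.2,0],[-0.448,-0.46,-1.091],-0.75],
  [[0,0.2,0],[-0.448,-0.46,-1.091],-0.75],
  [[0,0.2,0],[-0.448,-0.46,-1.091],-0.75],
  [[0,0.2,3.8],[-0.448,-0.46,-1.091],-0.75],
  [[0,0.2,3.8],[-0.448,-0.46,-1.091],-0.75],
  [[0,0.2,3.8],[-0.448,-0.46,-1.091],-0.75],
  [[0,0.2,3.8],[-0.448,-0.46,-1.091],-0.75],
])

```text
t: 10.72
tcp_pos: [0.441, 0.0513, 0.2458]
eef_rot: [0.242, -0.0, 0.969, 0.054]
ft_force: [-10.0, 115.8, 57.8]
finger_gap: 0.0746
```

```bash
python3 - <<'E'
from h import *
s,p,q=state();print(p,s['joint_pos'].round(2))
w=np.radians(-12); print(rel(*knob(w+np.pi/2,.14)),rel(*knob(w+np.pi/2,.06)))
g=grab('scene','s4.png')
cv2.imwrite('pics/c7.png',cv2.resize(g['img'][150:250,240:360,::-1],(720,600),interpolation=cv2.INTER_CUBIC))
E
```

```text
[0.44104745 0.05133951 0.24580452] [ 0.67  0.65 -1.25  2.47  1.81  0.68 -0.42]
(array([ 2.51, -0.31, -0.23]), array([-0.057, -0.099, -0.067])) (array([1.73, 0.17, 7.72]), array([-0.057, -0.099, -0.067]))
```

View pics/c7.png

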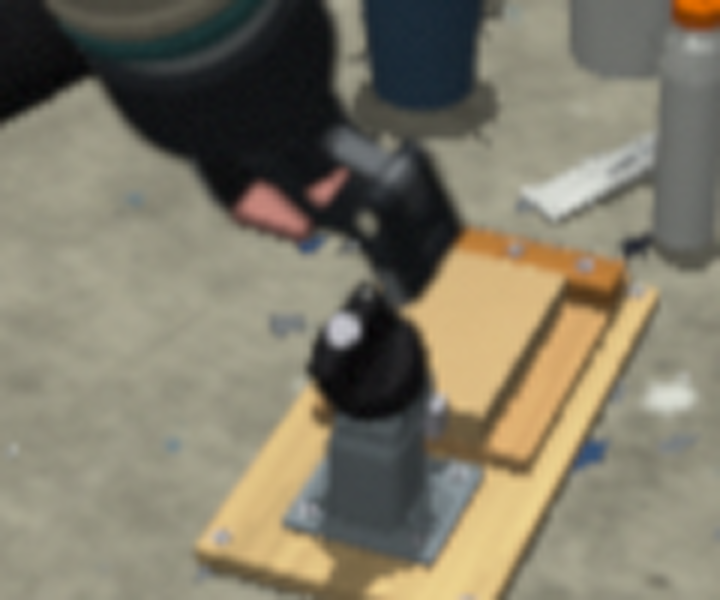

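The picture shows the gripper twisted behind the knob, with a finger close to the wing at (390,280). The reading of j3 and j4 at their limits plus 116 N of wrist force means the wrist flipped partway. I'll check the force now and fit a kinematic model so I can plan around this.

```bash
cat > kin.py <<'E'
from h import *
def fk(q,L):
    h,l1,l2,l3,a,b=L
    z=lambda t:R.from_euler('z',-t); y=lambda t:R.from_euler('y',t)
    A=z(q[0])*y(q[1]); p=np.array([0,0,h])+A.apply([a*0,0,l1])
    A=A*z(q[2]); p=p+A.apply([a,0,0]); A=A*y(q[3]); p=p+A.apply([-a,0,l2])
    A=A*z(q[4])*y(q[5]); p=p+A.apply([b,0,0]); A=A*z(q[6]); p=p+A.apply([0,0,l3]); return p,A
E
python3 - <<'E'
from kin import *
s,p,q=state();print(s['t'],s['ft_force'],s['ft_torque'],p,s['joint_pos'],s['qvel'])
print(s['joint_efforts'])
D=[([-1.30481944,.62922687,.03842629,1.51826621,-.02699588,.99630575,-.02000185],[.21153947,.61415321,.30309852],[-1.35e-4,.165121,.986273,-8.3e-4]),
([-.735,.731,.221,1.901,-.29,.541,-.157],[.4796,.2895,.1497],[0,.648,.762,0]),
([-.55,.79,.59,1.71,-.57,.82,-.8],[.6114,.102,.2001],[-.001,.973,.232,.001]),
([-.63,.71,.72,1.65,-.54,.97,-1.01],[.612,.1039,.2797],[0,.99,.142,.007]),
([-.35,.36,.23,2.17,-.14,.62,.49],[.4159,.0482,.2733],[0,.501,.865,.001]),
(s['joint_pos'],p,s['eef_rot'])]
o=least_squares(lambda L:np.ravel([fk(d[0],L)[0]-d[1] for d in D]),[.3,.4,.4,.2,0,0])
print(o.x,o.fun.reshape(-1,3).round(3))
for d in D:
    m=fk(d[0],o.x)[1]; Q=R.from_quat(np.array(d[2])[[1,2,3,0]]); print((m.inv()*Q).as_rotvec().round(3))
E
```

```text
10.775 [  3.99401537 -17.30367174  -8.03159688] [-1.15187354  0.47907294 -0.58364748] [0.44342409 0.04039097 0.24296687] [ 0.68049034  0.65538786 -1.23875729  2.46622224  1.8098114   0.69223943
 -0.42268322] [-0.09929699 -0.05605644  0.01532404  0.04398142 -0.21743487 -0.05133567
 -0.0569329 ]
[-1.74073416e+01 -4.47865677e+01 -2.51714301e+01 -7.97335714e+00
  2.17994124e+00 -3.71793441e+00  3.94025934e-02]
[ 0.35822265  0.56004371  0.39607667  0.28795461 -0.00831027 -0.00413772] [[-0.025  0.013  0.002]
 [-0.017  0.02  -0.001]
 [-0.004  0.016 -0.006]
 [-0.001  0.017 -0.004]
 [-0.008  0.023 -0.002]
 [-0.008  0.028  0.011]]
[-0.    -0.     1.571]
[-0.000e+00 -1.000e-03  1.571e+00]
[-1.000e-03  4.000e-03  1.571e+00]
[0.009 0.004 1.572]
[1.00e-03 4.00e-03 1.56e+00]
[ 0.    -0.     1.571]
```

```bash
cat > kin.py <<'E'
from h import *
LO=np.array([-3.06,-.37,-1.25,.18,-1.1,.23,-2.94]);HI=np.array([3.06,2.12,1.32,2.47,4.24,1.98,2.94])
def fk(q,L):
    z=lambda t:R.from_euler('z',-t); y=lambda t:R.from_euler('y',t); L=np.asarray(L)
    A=z(q[0]); p=np.array([0,0,L[0]])+A.apply([0,L[6],0]); A=A*y(q[1]); p=p+A.apply([0,0,L[1]])
    A=A*z(q[2]); p=p+A.apply([L[4],L[7],0]); A=A*y(q[3]); p=p+A.apply([L[8],0,L[2]])
    A=A*z(q[4]); p=p+A.apply([0,L[9],0]); A=A*y(q[5]); p=p+A.apply([L[5],0,0]); A=A*z(q[6])
    return p+A.apply([0,0,L[3]]),A*R.from_euler('z',np.pi/2)
def ik(p,Rt,L,seed):
    o=least_squares(lambda q:np.r_[(fk(q,L)[0]-p)*5,(fk(q,L)[1].inv()*Rt).as_rotvec(),.002*(q-seed)],np.clip(seed,LO+.02,HI-.02),bounds=(LO,HI))
    P,A=fk(o.x,L); return o.x,np.linalg.norm(P-p),np.linalg.norm((A.inv()*Rt).as_rotvec())
E
cat > fitk.py <<'E'
from kin import *
s,p,q=state()
D=[([-1.30481944,.62922687,.03842629,1.51826621,-.02699588,.99630575,-.02000185],[.21153947,.61415321,.30309852]),
([-.735,.731,.221,1.901,-.29,.541,-.157],[.4796,.2895,.1497]),
([-.55,.79,.59,1.71,-.57,.82,-.8],[.6114,.102,.2001]),
([-.63,.71,.72,1.65,-.54,.97,-1.01],[.612,.1039,.2797]),
([-.35,.36,.23,2.17,-.14,.62,.49],[.4159,.0482,.2733]),
([.68049034,.65538786,-1.23875729,2.46622224,1.8098114,.69223943,-.42268322],[.44342409,.04039097,.24296687])]
x0=[.36,.5,.4,.25,0,0,0,0,0,0]
o=least_squares(lambda L:np.r_[np.ravel([fk(d[0],L)[0]-d[1] for d in D]),.01*(L-x0)],x0)
print(o.x.round(3),np.abs(o.fun[:18]).max()); np.save('L.npy',o.x)
E
python3 fitk.py; python3 - <<'E'
from kin import *
L=np.load('L.npy'); w=np.radians(-12); cur=state()[0]['joint_pos']
print(np.linalg.norm(fk(cur,L)[0]-state()[1]))
rng=np.random.default_rng(0)
for side in(1,-1):
  for d in(.06,.14):
    S={}
    for k in range(40):
        q,e,a=ik(*knob(w+side*np.pi/2,d),L,rng.uniform(LO,HI))
        if e<.004 and a<.02: S[tuple(q.round(1))]=q.round(2)
    print(side,d,len(S)); print(np.array(list(S.values()))[:12])
E
```

```text
[ 0.322  0.56   0.38   0.266  0.     0.    -0.009 -0.016 -0.002 -0.002] 0.0018770633987024166
0.0004812850625277844
1 0.06 0
[]
1 0.14 0
[]
-1 0.06 0
[]
-1 0.14 0
[]
```

```bash
sed -i 's/\.002\*(q-seed)/1e-4*(q-seed)/' kin.py; python3 - <<'E'
from kin import *
L=np.load('L.npy'); w=np.radians(-12); rng=np.random.default_rng(0)
for side in(1,-1):
  for d in(.06,.14):
    S=sorted([ik(*knob(w+side*np.pi/2,d),L,rng.uniform(LO,HI)) for k in range(40)],key=lambda t:t[1]*5+t[2])[:6]
    print(side,d)
    for t in S: print(t[0].round(2),t[1].round(4),t[2].round(3))
E
```

```text
1 0.06
[ 0.62  0.96 -1.25  2.47  2.06  0.92 -0.46] 0.0114 0.072
[ 0.62  0.96 -1.25  2.47  2.06  0.92 -0.46] 0.0114 0.072
[ 0.62  0.96 -1.25  2.47  2.06  0.92 -0.46] 0.0114 0.072
[ 0.62  0.96 -1.25  2.47  2.06  0.92 -0.46] 0.0114 0.072
[ 0.62  0.96 -1.25  2.47  2.06  0.92 -0.46] 0.0114 0.072
[ 0.62  0.96 -1.25  2.47  2.06  0.92 -0.46] 0.0114 0.072
1 0.14
[ 0.72  0.65 -1.25  2.47  1.81  0.6  -0.31] 0.0184 0.122
[ 0.72  0.65 -1.25  2.47  1.81  0.6  -0.31] 0.0184 0.122
[ 0.72  0.65 -1.25  2.47  1.81  0.6  -0.31] 0.0184 0.122
[ 0.72  0.65 -1.25  2.47  1.81  0.6  -0.31] 0.0184 0.122
[ 0.72  0.65 -1.25  2.47  1.81  0.6  -0.31] 0.0184 0.122
[ 0.72  0.65 -1.25  2.47  1.81  0.6  -0.31] 0.0184 0.122
-1 0.06
[ 0.62  0.96 -1.25  2.47  2.06  0.92  2.68] 0.0114 0.072
[ 0.62  0.96 -1.25  2.47  2.06  0.92  2.68] 0.0114 0.072
[ 0.62  0.96 -1.25  2.47  2.06  0.92  2.68] 0.0114 0.072
[ 0.62  0.96 -1.25  2.47  2.06  0.92  2.68] 0.0114 0.072
[ 0.62  0.96 -1.25  2.47  2.06  0.92  2.68] 0.0114 0.072
[ 0.62  0.96 -1.25  2.47  2.06  0.92  2.68] 0.0114 0.072
-1 0.14
[ 0.72  0.65 -1.25  2.47  1.81  0.6   2.83] 0.0184 0.122
[ 0.72  0.65 -1.25  2.47  1.81  0.6   2.83] 0.0184 0.122
[ 0.72  0.65 -1.25  2.47  1.81  0.6   2.83] 0.0184 0.122
[ 0.72  0.65 -1.25  2.47  1.81  0.6   2.83] 0.0184 0.122
[ 0.72  0.65 -1.25  2.47  1.81  0.6   2.83] 0.0184 0.122
[ 0.72  0.65 -1.25  2.47  1.81  0.6   2.83] 0.0184 0.122
```

```bash
cat > srch.py <<'E'
from kin import *
L=np.load('L.npy')
def solve(th,d,side,seed,wz=.3,gp=.054):
    n=side*(-np.sin(th)*E1+np.cos(th)*E2); P=G+EZ*(d-gp)   # grasp point
    def f(q):
        p,A=fk(q,L); M=A.as_matrix(); return np.r_[(p+gp*M[:,2]-P)*20,(M[:,1]-n)*2,(M[:,2]+EZ)*wz,1e-3*(q-seed)]
    o=least_squares(f,np.clip(seed,LO+.02,HI-.02),bounds=(LO+.01,HI-.01)); p,A=fk(o.x,L); M=A.as_matrix()
    return o.x,np.linalg.norm(p+gp*M[:,2]-P)*1e3,np.degrees(np.arccos(M[:,1]@n)),np.degrees(np.arccos(-M[:,2]@EZ))
E
python3 - <<'E'
from srch import *
rng=np.random.default_rng(1)
for th in np.radians([-12,-50,-90,-130,-170]):
  for side in(1,-1):
    S={}
    for k in range(16):
        q,e,a,b=solve(th,.06,side,rng.uniform(LO,HI))
        if e<3 and a<6 and b<25: S[tuple(q.round(0))]=(q.round(2),round(e,1),round(a,1),round(b,1))
    for x in sorted(S.values(),key=lambda t:t[3])[:4]: print(round(np.degrees(th)),side,*x)
E
```

```text
-50 1 [-0.62  0.8   0.88  2.46  4.23  0.88  2.93] 1.4 2.4 7.7
-170 1 [ 0.55  0.9  -1.24  2.33  1.64  0.89 -2.93] 0.2 0.3 15.9
-170 1 [-0.54  0.61  0.46  2.24 -1.09  0.24 -0.26] 0.2 0.1 23.0
-170 -1 [-0.54  0.61  0.46  2.24 -1.09  0.24  2.88] 0.2 0.1 23.0srch.py:8: RuntimeWarning: invalid value encountered in arccos
  return o.x,np.linalg.norm(p+gp*M[:,2]-P)*1e3,np.degrees(np.arccos(M[:,1]@n)),np.degrees(np.arccos(-M[:,2]@EZ))
```

```bash
cat > s2.py <<'E'
import warnings;warnings.filterwarnings('ignore')
from srch import *
rng=np.random.default_rng(1)
for th in np.radians([-12,-40,-70,-100,-130,-160]):
  for side in(1,-1):
    S=[]
    for wz in(.15,.6):
      for k in range(20):
        q,e,a,b=solve(th,.058,side,rng.uniform(LO,HI),wz); S.append((e+a+.5*b,q.round(2),round(e,1),round(a,1),round(b,1)))
    S.sort(key=lambda t:t[0]); K={}
    for x in S: K.setdefault((x[1][4]>1.5,x[1][2]>0),x)
    for x in list(K.values())[:3]: print(round(np.degrees(th)),side,*x[1:])
E
time python3 s2.py
```

```text
-12 1 [-1.08  1.1   1.31  2.45  4.23  0.89  2.93] 9.3 22.2 15.8
-12 1 [ 0.61  0.94 -1.24  2.46  2.01  0.88 -0.43] 0.3 nan 6.0
-12 1 [-1.1   2.11  0.6   2.03  1.29  1.79 -2.93] 0.4 0.8 105.1
-12 -1 [ 0.29  0.63 -0.6   2.27  1.33  0.24 -2.93] 0.6 0.3 19.6
-12 -1 [ 0.61  0.94 -1.24  2.46  2.01  0.88  2.71] 0.3 nan 6.0
-12 -1 [-0.24  0.58  0.17  2.24 -1.09  0.24 -0.52] 0.6 nan 21.9
-40 1 [-0.8   0.9   1.06  2.46  4.23  0.91  2.93] 4.3 6.9 7.2
-40 1 [-0.79  1.52 -0.08  2.46  1.7   1.97 -2.77] 3.0 2.3 68.5
-40 1 [ 0.88  0.98 -0.83  2.22 -1.09  0.24 -2.93] 14.2 47.0 38.1
-40 -1 [ 0.55  0.73 -0.82  2.23  1.01  0.24 -2.93] 0.7 0.3 23.4
-40 -1 [ 0.66  0.95 -1.24  2.46  2.06  0.82  2.24] 0.0 nan 6.7
-40 -1 [ 0.02  1.7   1.31  0.19  4.23  1.97 -1.73] 339.1 16.3 65.4
-70 1 [ 0.72  0.97 -1.24  2.46  2.12  0.75 -1.4 ] 0.7 0.6 8.7
-70 1 [ 0.54  0.73 -0.56  2.22 -1.09  0.24  1.98] 1.0 1.5 28.9
-70 1 [-0.2   0.66  0.31  2.46  4.04  0.68  2.93] 0.0 nan 10.7
-70 -1 [ 0.54  0.73 -0.56  2.22 -1.09  0.24 -1.16] 1.0 1.5 28.9
-70 -1 [-0.33  1.22 -0.77  2.46  1.71  1.97  0.73] 0.2 nan 50.9
-70 -1 [ 3.05 -0.36
[... 555 characters left out ...]
nan 65.8
-130 1 [-1.06  0.86  0.94  2.25 -1.09  0.24  0.12] 0.1 nan 32.8
-130 -1 [-1.    0.81  0.88  2.25 -1.09  0.24 -2.93] 1.3 4.0 30.8
-130 -1 [ 0.45  0.94 -1.24  2.46  1.9   1.11  0.56] 0.1 nan 11.2
-130 -1 [ 1.26  1.74 -1.13  2.22 -1.09  0.24 -1.19] 0.1 nan 65.8
-160 1 [ 0.55  0.92 -1.24  2.41  1.84  0.93 -2.93] 0.5 1.1 10.6
-160 1 [ 0.58  1.9  -0.56  1.71 -1.09  1.97 -2.93] 28.3 47.7 123.8
-160 1 [-0.65  0.64  0.56  2.24 -1.09  0.24 -0.14] 0.8 0.8 24.2
-160 -1 [ 0.56  0.94 -1.24  2.46  1.97  0.96  0.1 ] 0.4 0.2 6.9
-160 -1 [-0.68  0.65  0.58  2.24 -1.03  0.24  2.93] 0.0 nan 24.9
-160 -1 [ 1.09  2.11 -0.87  1.95 -1.09  1.16 -0.85] 0.2 0.7 102.0
real	1m33.483s
user	1m32.010s
sys	0m0.229s
```

```bash
cat >> srch.py <<'E'
def pose(tau,th,lift=0,side=1,dz=.004):
    t=np.radians(tau); n=side*(-np.sin(th)*E1+np.cos(th)*E2); z=np.r_[np.sin(t)*u,-np.cos(t)]
    y=n-z*(n@z); y/=np.linalg.norm(y); M=np.c_[np.cross(y,z),y,z]
    return G+EZ*dz-.054*z+np.array([0,0,lift]),R.from_matrix(M)
E
python3 - <<'E'
from srch import *
seed=state()[0]['joint_pos']; print(seed)
for tau in(30,28,26,23,20):
    q=seed
    for lift in(.10,.05,0): q,e,a=ik(*pose(tau,np.radians(-12),lift),L,q); print(tau,'lift',lift,q.round(2),round(e*1e3,1),a.round(3))
    for th in(-40,-70,-100,-130,-155):
        q,e,a=ik(*pose(tau,np.radians(th)),L,q); print(tau,th,q.round(2),round(e*1e3,1),a.round(3))
E
```

```text
[ 0.68049034  0.65538786 -1.23875729  2.46622224  1.8098114   0.69223943
 -0.42268322]
30 lift 0.1 [ 0.69  0.6  -1.24  2.38  1.7   0.59 -0.22] 0.0 0.0
30 lift 0.05 [ 0.62  0.76 -1.22  2.44  1.92  0.73 -0.41] 0.0 0.0
30 lift 0 [ 0.6   0.95 -1.25  2.47  2.02  0.93 -0.45] 1.1 0.007
30 -40 [ 0.6   0.95 -1.25  2.47  2.02  0.93 -0.94] 1.1 0.007
30 -70 [ 0.6   0.95 -1.25  2.47  2.02  0.93 -1.47] 1.1 0.007
30 -100 [ 0.6   0.95 -1.25  2.47  2.02  0.93 -1.99] 1.1 0.007
30 -130 [ 0.6   0.95 -1.25  2.47  2.02  0.93 -2.52] 1.1 0.007
30 -155 [ 0.6   0.95 -1.25  2.47  2.02  0.93 -2.94] 1.1 0.012
28 lift 0.1 [ 0.69  0.6  -1.25  2.36  1.59  0.59 -0.12] 0.0 0.0
28 lift 0.05 [ 0.62  0.74 -1.21  2.41  1.83  0.71 -0.33] 0.0 0.0
28 lift 0 [ 0.57  0.89 -1.18  2.45  2.    0.84 -0.45] 0.0 0.0
28 -40 [ 0.59  0.93 -1.23  2.45  1.97  0.89 -0.91] 0.0 0.0
28 -70 [ 0.59  0.93 -1.23  2.45  1.97  0.9  -1.43] 0.0 0.0
28 -100 [ 0.59  0.93 -1.24  2.45  1.97  0.9  -1.96] 0.0 0.0
28 -130 [ 0.59  0.94 -1.24  2.45  1.97  0.91 -2.48] 0.0 0.0
28 -155 [ 0.6   0.94 -1.25  2.45  1.96  0.91 -2.91] 0.0 0.0
26 lift 0.1 [ 0.66  0.5
[... 743 characters left out ...]
2.38  1.78  0.85 -1.26] 0.0 0.0
23 -100 [ 0.59  0.91 -1.24  2.38  1.78  0.85 -1.8 ] 0.0 0.0
23 -130 [ 0.59  0.91 -1.25  2.38  1.78  0.86 -2.32] 0.0 0.0
23 -155 [ 0.59  0.92 -1.25  2.38  1.78  0.86 -2.76] 0.0 0.0
20 lift 0.1 [ 0.67  0.62 -1.25  2.24  1.22  0.67  0.24] 0.0 0.0
20 lift 0.05 [ 0.59  0.71 -1.18  2.3   1.47  0.67  0.02] 0.0 0.0
20 lift 0 [ 0.55  0.84 -1.14  2.34  1.69  0.74 -0.17] 0.0 0.0
20 -40 [ 0.57  0.87 -1.18  2.34  1.68  0.78 -0.64] 0.0 0.0
20 -70 [ 0.58  0.89 -1.22  2.34  1.67  0.82 -1.16] 0.0 0.0
20 -100 [ 0.59  0.91 -1.24  2.34  1.67  0.85 -1.7 ] 0.0 0.0
20 -130 [ 0.59  0.91 -1.25  2.34  1.67  0.85 -2.23] 0.0 0.0
20 -155 [ 0.59  0.91 -1.25  2.34  1.67  0.85 -2.66] 0.0 0.0
```

The branch the arm is in now already reaches the knob at about a 27° tilt, and j7 has room from −0.4 to −2.9. I'll move gently to the hover pose.

```bash
python3 - <<'E'
from srch import *
w=np.radians(-12)
print(rel(*pose(27,w,.10)))
E
```

```text
(array([-3.57,  2.59, -1.16]), array([-0.041,  0.037, -0.084]))
```

carry_out([
  [[-0.6,0.4,-0.2],[0,0,0],-0.75],
  [[-1.2,0.9,-0.4],[0,0,-0.02],-0.75],
  [[-2,1.4,-0.7],[-0.02,0.02,-0.04],-0.75],
  [[-2.8,2,-0.9],[-0.03,0.03,-0.06],-0.75],
  [[-3.5,2.5,-1.15],[-0.04,0.04,-0.08],-0.75],
  [[-3.57,2.59,-1.16],[-0.041,0.037,-0.084],-0.75],
  [[-3.57,2.59,-1.16],[-0.041,0.037,-0.084],-0.75],
])

```text
t: 11.65
tcp_pos: [0.4686, 0.0647, 0.2724]
eef_rot: [0.226, -0.039, 0.972, 0.057]
ft_force: [0.3, 0.1, 0.3]
finger_gap: 0.0739
```

```bash
python3 - <<'E'
from srch import *
s,p,q=state(); w=np.radians(-12); print(s['joint_pos'].round(3),s['ft_force'].round(1),s['ft_torque'].round(2),'fk err',(fk(s['joint_pos'],L)[0]-p).round(4))
print(rel(*pose(27,w,.10)),rel(*pose(27,w,.05)),rel(*pose(27,w,0)))
g=grab('scene','s5.png');f=grab('top','t5.png')
cv2.imwrite('pics/c8.png',np.hstack([cv2.resize(g['img'][170:230,270:330,::-1],(400,400),interpolation=cv2.INTER_CUBIC),cv2.resize(f['img'][165:245,265:345,::-1],(400,400),interpolation=cv2.INTER_CUBIC)]))
E
```

```text
[ 0.672  0.581 -1.21   2.343  1.545  0.559 -0.069] [0.3 0.1 0.3] [-0.16  0.44  0.01] fk err [ 0.0001 -0.0009 -0.0002]
(array([-0.05, -0.1 ,  0.01]), array([0.001, 0.   , 0.002])) (array([ 2.17, -0.57,  4.47]), array([0.001, 0.   , 0.002])) (array([ 4.39, -1.03,  8.92]), array([0.001, 0.   , 0.002]))
```

View pics/c8.png

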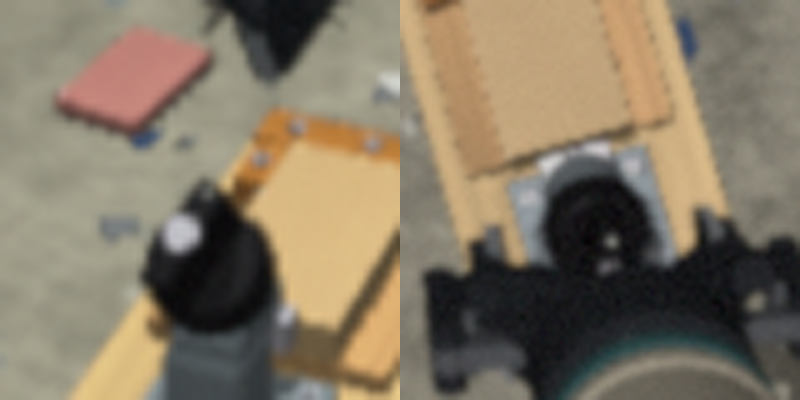

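The fingers straddle the wing and are centred on it, with tips at (490,245) and (712,225) in the right panel. The dot and the block haven't moved. I'll descend and grip.

carry_out([
  [[1.1,-0.3,2.1],[0,0,0],-0.75],
  [[2.2,-0.5,4.2],[0,0,0],-0.75],
  [[3.2,-0.8,6.4],[0,0,0],-0.75],
  [[4.0,-1.0,7.9],[0,0,0],-0.75],
  [[4.35,-1.03,8.5],[0,0,0],-0.75],
  [[4.35,-1.03,8.5],[0,0,0],-0.75],
])

```text
t: 12.5
tcp_pos: [0.4674, 0.063, 0.1758]
eef_rot: [0.226, -0.039, 0.972, 0.057]
ft_force: [-0.3, 0.1, 0.6]
finger_gap: 0.0747
```

carry_out([
  [[0,0,0],[0,0,0],0.3],
  [[0,0,0],[0,0,0],1],
  [[0,0,0],[0,0,0],1],
  [[0,0,0],[0,0,0],1],
  [[0,0,0],[0,0,0],1],
  [[0,0,0],[0,0,0],1],
], squeeze=60)

```text
t: 13.25
tcp_pos: [0.4674, 0.0628, 0.1763]
eef_rot: [0.226, -0.039, 0.972, 0.057]
ft_force: [-2.6, -1.7, 5.6]
finger_gap: 0.0127
```

```bash
cat > st.py <<'E'
from srch import *
s,p,q=state(); print(s['joint_pos'].round(3),'F',s['ft_force'].round(1),'T',s['ft_torque'].round(2),'Tax',(s['ft_torque']@EZ).round(3),'gap',s['finger_gap'])
M=q.as_matrix();gp=p+.054*M[:,2]-G; print('gp in knob',[round(gp@e*1e3,1) for e in(E1,E2,EZ)],'yaw',np.degrees(np.arctan2(-M[:,1]@E1,M[:,1]@E2)).round(1),'t',s['t'])
E
python3 st.py
```

```text
[ 0.557  0.851 -1.135  2.437  1.981  0.779 -0.441] F [-2.6 -1.7  5.6] T [-0.1   0.44 -0.02] Tax -0.029 gap 0.012710724061586999
gp in knob [np.float64(0.6), np.float64(-0.4), np.float64(8.4)] yaw -11.7 t 13.25
```

carry_out([
  [[0,0,0],[0,0,0.1],1],
  [[0,0,0],[0,0,0.2],1],
  [[0,0,0],[0,0,0.3],1],
  [[0,0,0],[0,0,0.4],1],
  [[0,0,0],[0,0,0.5],1],
  [[0,0,0],[0,0,0.5],1],
])

```text
t: 14.0
tcp_pos: [0.4673, 0.0642, 0.1767]
eef_rot: [0.205, 0.201, 0.951, 0.113]
ft_force: [0.3, 1.5, -0.3]
finger_gap: 0.0127
```

```bash
python3 st.py
```

```text
[ 0.581  0.887 -1.195  2.437  1.951  0.829 -0.904] F [ 0.3  1.5 -0.3] T [1.34 0.35 0.95] Tax -0.014 gap 0.012668144690007248
gp in knob [np.float64(1.1), np.float64(1.2), np.float64(8.5)] yaw -40.0 t 14.0
```

carry_out([
  [[0,0,0],[0,0,0.12],1],
  [[0,0,0],[0,0,0.24],1],
  [[0,0,0],[0,0,0.36],1],
  [[0,0,0],[0,0,0.48],1],
  [[0,0,0],[0,0,0.6],1],
  [[0,0,0],[0,0,0.72],1],
  [[0,0,0],[0,0,0.8],1],
  [[0,0,0],[0,0,0.8],1],
])

```text
t: 15.0
tcp_pos: [0.4675, 0.0658, 0.1778]
eef_rot: [0.145, 0.553, 0.799, 0.186]
ft_force: [-3.4, 1.1, 5.6]
finger_gap: 0.013
```

```bash
python3 st.py
```

```text
[ 0.591  0.903 -1.224  2.437  1.939  0.853 -1.687] F [-3.4  1.1  5.6] T [ 1.24 -0.54  0.64] Tax -0.072 gap 0.01303771022644783
gp in knob [np.float64(2.4), np.float64(2.8), np.float64(9.0)] yaw -85.8 t 15.0
```

Turned 1.29 rad so far. I'll release and half-turn the wrist to get fresh j7 range, then re-grip.

carry_out([
  [[0,0,0],[0,0,0],-0.75],
  [[0,0,0],[0,0,0],-0.75],
  [[0,0,-0.5],[0,0,0],-0.75],
  [[0,0,-1.5],[0,0,0],-0.75],
  [[0,0,-1.5],[0,0,-0.18],-0.75],
  [[0,0,-1.5],[0,0,-0.36],-0.75],
  [[0,0,-1.5],[0,0,-0.54],-0.75],
  [[0,0,-1.5],[0,0,-0.72],-0.75],
  [[0,0,-1.5],[0,0,-0.9],-0.75],
  [[0,0,-1.5],[0,0,-1.08],-0.75],
])

```text
t: 16.25
tcp_pos: [0.4609, 0.0636, 0.1919]
eef_rot: [0.22, 0.061, 0.97, 0.084]
ft_force: [0.8, 0.8, -0.2]
finger_gap: 0.0743
```

carry_out([
  [[0,0,0],[0,0,-0.18],-0.75],
  [[0,0,0],[0,0,-0.36],-0.75],
  [[0,0,0],[0,0,-0.54],-0.75],
  [[0,0,0],[0,0,-0.72],-0.75],
  [[0,0,0],[0,0,-0.9],-0.75],
  [[0,0,0],[0,0,-1.08],-0.75],
  [[0,0,0],[0,0,-1.26],-0.75],
  [[0,0,0],[0,0,-1.44],-0.75],
  [[0,0,0],[0,0,-1.62],-0.75],
  [[0,0,0],[0,0,-1.8],-0.75],
])

```text
t: 17.5
tcp_pos: [0.4608, 0.0635, 0.1928]
eef_rot: [-0.203, 0.724, -0.648, 0.121]
ft_force: [-0.1, 0.3, 0.0]
finger_gap: 0.0744
```

```bash
python3 st.py; python3 - <<'E'
from srch import *
for tau in(27,30): 
  for l in(.02,0): print(tau,l,rel(*pose(tau,np.radians(-86),l,-1,.008)), ik(*pose(tau,np.radians(-86),l,-1,.008),L,state()[0]['joint_pos']))
g=grab('scene','s6.png');f=grab('top','t6.png')
cv2.imwrite('pics/c9.png',np.hstack([cv2.resize(g['img'][170:240,270:340,::-1],(400,400),interpolation=cv2.INTER_CUBIC),cv2.resize(f['img'][165:245,265:345,::-1],(400,400),interpolation=cv2.INTER_CUBIC)]))
E
```

```text
[ 0.215  0.576 -0.531  2.454  2.51   0.381  0.588] F [-0.1  0.3  0. ] T [-0.16  0.43  0.02] Tax 0.036 gap 0.07441143302118597
gp in knob [np.float64(5.3), np.float64(2.6), np.float64(25.4)] yaw 79.7 t 17.5
27 0.02 (array([ 0.1 , -0.69,  0.01]), array([-0.005,  0.007, -0.248])) (array([ 0.1567521 ,  0.55291314, -0.43515685,  2.43219908,  2.58618235,
        0.32434562,  0.76301697]), np.float64(3.502406862166074e-10), np.float64(4.3631781775893095e-09))
27 0 (array([0.28, 0.22, 1.79]), array([-0.005,  0.007, -0.248])) (array([ 0.16835924,  0.61260654, -0.45997798,  2.44630667,  2.60770588,
        0.39763163,  0.74950254]), np.float64(1.2041776246145953e-10), np.float64(2.0559763451056925e-09))
30 0.02 (array([ 0.15, -0.41,  0.02]), array([ 0.047,  0.004, -0.248])) (array([ 0.4685177 ,  0.70054341, -0.93155975,  2.47      ,  2.20001695,
        0.61618178,  1.17031677]), np.float64(1.8842974617685718e-07), np.float64(1.2059608410173141e-06))
30 0 (array([0.32, 0.49, 1.8 ]), array([ 0.047,  0.004, -0.248])) (array([ 0.60113752,  0.93684911, -1.25      ,  2.47      ,  2.00754362,
        0.91642133,  1.39967304]), np.float64(0.0016741848268067795), np.float64(0.01071269154794293))
```

View pics/c9.png

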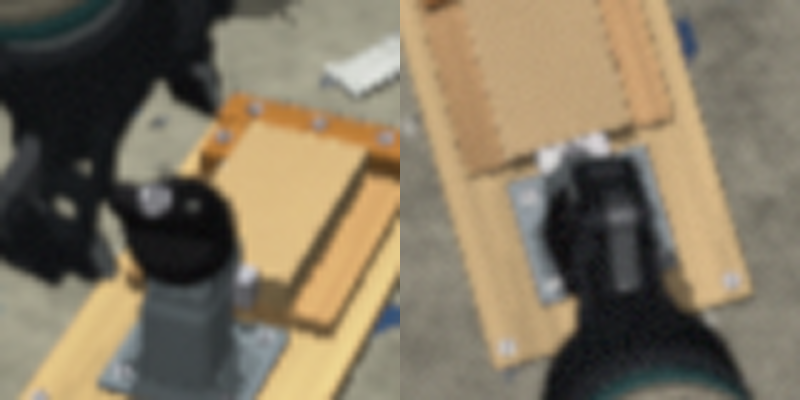

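The wing has turned as planned: the dot at (195,207) is now to the right of the cap at (155,200), and the block is undisturbed. Going back in to re-grip.

carry_out([
  [[0.1,-0.5,0],[0,0,-0.13],-0.75],
  [[0.1,-0.6,0],[0,0,-0.248],-0.75],
  [[0.1,-0.6,0],[0,0,-0.248],-0.75],
  [[0.2,-0.2,0.9],[0,0,-0.248],-0.75],
  [[0.28,0.22,1.79],[0,0,-0.248],-0.75],
  [[0.28,0.22,1.79],[0,0,-0.248],-0.75],
  [[0.28,0.22,1.79],[0,0,-0.248],0.3],
  [[0.28,0.22,1.79],[0,0,-0.248],1],
  [[0.28,0.22,1.79],[0,0,-0.248],1],
  [[0.28,0.22,1.79],[0,0,-0.248],1],
])

```text
t: 18.85
tcp_pos: [0.4677, 0.0633, 0.1765]
eef_rot: [-0.187, 0.797, -0.555, 0.146]
ft_force: [-1.7, 0.1, 3.6]
finger_gap: 0.0138
```

carry_out([
  [[0,0,0],[0,0,0],1],
  [[0,0,0],[0,0,0],1],
  [[0,0,0],[0,0,0],1],
])

```text
t: 19.23
tcp_pos: [0.4677, 0.0634, 0.1766]
eef_rot: [-0.187, 0.797, -0.555, 0.147]
ft_force: [-1.4, 0.5, 0.9]
finger_gap: 0.014
```

```bash
python3 st.py
```

```text
[ 0.178  0.618 -0.479  2.451  2.612  0.413  0.742] F [-1.4  0.5  0.9] T [-0.01 -0.05  0.2 ] Tax 0.182 gap 0.01399732829855019
gp in knob [np.float64(1.6), np.float64(0.4), np.float64(8.3)] yaw 93.9 t 19.225
```

carry_out([
  [[0,0,0],[0,0,0.1],1],
  [[0,0,0],[0,0,0.2],1],
  [[0,0,0],[0,0,0.3],1],
  [[0,0,0],[0,0,0.4],1],
  [[0,0,0],[0,0,0.5],1],
  [[0,0,0],[0,0,0.5],1],
], squeeze=70)

```text
t: 19.98
tcp_pos: [0.4684, 0.063, 0.1774]
eef_rot: [0.218, -0.635, 0.735, -0.097]
ft_force: [-3.1, -1.2, 8.8]
finger_gap: 0.0134
```

```bash
echo "print('Ttool',(-s['ft_torque']@M[:,2]).round(3),'eff7',s['joint_efforts'][6].round(3))">>st.py; python3 st.py
```

```text
[ 0.268  0.644 -0.614  2.449  2.443  0.46   0.416] F [-3.1 -1.2  8.8] T [-0.04 -0.74 -0.14] Tax 0.031 gap 0.01335542307089188
gp in knob [np.float64(2.6), np.float64(-0.2), np.float64(8.6)] yaw 65.0 t 19.975
Ttool -0.003 eff7 -0.14
```

carry_out([
  [[0,0,0],[0,0,0.1],1],
  [[0,0,0],[0,0,0.2],1],
  [[0,0,0],[0,0,0.2],1],
])

```text
t: 20.35
tcp_pos: [0.4686, 0.0629, 0.1776]
eef_rot: [0.227, -0.558, 0.794, -0.075]
ft_force: [-2.1, -1.9, 1.5]
finger_gap: 0.013
```

```bash
python3 st.py
```

```text
[ 0.304  0.658 -0.67   2.448  2.382  0.483  0.28 ] F [-2.1 -1.9  1.5] T [ 0.15 -0.56  0.01] Tax 0.012 gap 0.012982239153818667
gp in knob [np.float64(2.9), np.float64(-0.4), np.float64(8.6)] yaw 53.5 t 20.35
Ttool 0.013 eff7 -0.235
```

carry_out([
  [[0,0,0],[0,0,0.08],1],
  [[0,0,0],[0,0,0.15],1],
  [[0,0,0],[0,0,0.15],1],
])

```text
t: 20.72
tcp_pos: [0.4684, 0.0624, 0.1774]
eef_rot: [0.232, -0.498, 0.834, -0.058]
ft_force: [-3.2, -1.9, 2.4]
finger_gap: 0.0129
```

```bash
python3 st.py
```

```text
[ 0.33   0.669 -0.71   2.448  2.339  0.501  0.177] F [-3.2 -1.9  2.4] T [-0.39 -0.2  -0.22] Tax 0.07 gap 0.01286720955401846
gp in knob [np.float64(2.5), np.float64(-0.9), np.float64(8.8)] yaw 45.0 t 20.725
Ttool 0.008 eff7 -0.198
```

carry_out([
  [[0,0,0],[0,0,0.06],1],
  [[0,0,0],[0,0,0.12],1],
  [[0,0,0],[0,0,0.12],1],
])

```text
t: 21.1
tcp_pos: [0.4685, 0.0621, 0.1775]
eef_rot: [0.235, -0.447, 0.862, -0.045]
ft_force: [-3.8, -0.4, 4.2]
finger_gap: 0.0129
```

```bash
python3 st.py
```

```text
[ 0.35   0.678 -0.743  2.448  2.306  0.518  0.094] F [-3.8 -0.4  4.2] T [-0.48 -0.28 -0.29] Tax 0.074 gap 0.01291694343927688
gp in knob [np.float64(2.6), np.float64(-1.2), np.float64(8.8)] yaw 38.2 t 21.1
Ttool -0.003 eff7 -0.118
```

carry_out([
  [[0,0,0],[0,0,0.05],1],
  [[0,0,0],[0,0,0.1],1],
  [[0,0,0],[0,0,0.1],1],
])

```text
t: 21.48
tcp_pos: [0.4684, 0.0622, 0.1775]
eef_rot: [0.237, -0.404, 0.883, -0.033]
ft_force: [-3.4, -0.2, 3.0]
finger_gap: 0.0124
```

```bash
python3 st.py
```

```text
[ 0.368  0.687 -0.771  2.447  2.279  0.532  0.022] F [-3.4 -0.2  3. ] T [-0.31 -0.22 -0.17] Tax 0.068 gap 0.012427952088544638
gp in knob [np.float64(2.6), np.float64(-1.1), np.float64(8.8)] yaw 32.5 t 21.475
Ttool 0.017 eff7 -0.096
```

carry_out([
  [[0,0,0],[0,0,0.05],1],
  [[0,0,0],[0,0,0.1],1],
  [[0,0,0],[0,0,0.1],1],
])

```text
t: 21.85
tcp_pos: [0.4684, 0.0623, 0.1775]
eef_rot: [0.238, -0.358, 0.902, -0.021]
ft_force: [-2.1, 0.1, 2.9]
finger_gap: 0.0127
```

```bash
python3 st.py
```

```text
[ 0.385  0.697 -0.799  2.447  2.253  0.546 -0.052] F [-2.1  0.1  2.9] T [-0.09 -0.16 -0.14] Tax -0.038 gap 0.01266760349833386
gp in knob [np.float64(2.6), np.float64(-1.0), np.float64(8.9)] yaw 26.7 t 21.85
Ttool -0.061 eff7 -0.055
```

```bash
cat > prof.py <<'E'
from srch import *
import sys
def prof(img,f,xs,ys,z):
    out=0
    for y in ys:
        uv=proj(f,[jig(x,y,z) for x in xs]).astype(np.float32); out=out+cv2.remap(img.astype(np.float32).mean(2),uv[None,:,0],uv[None,:,1],cv2.INTER_CUBIC)[0]
    return out/len(ys)
if __name__=='__main__':
    n=sys.argv[1]; grab('scene','s%s.png'%n);grab('top','t%s.png'%n)
    for cam,ids in(('t',('5','6',n)),('s',('5','6',n))):
        for nm,xs in(('near',np.arange(-.072,-.04,.002)),('fence',np.arange(.044,.066,.002))):
            for i in ids: print(cam,nm,i,prof(cv2.imread('pics/%s%s.png'%(cam,i)),cal('%s%s.png'%(cam,i)),xs,np.arange(-.028,-.0201,.002) if nm=='near' else np.arange(-.025,-.01,.002),.041).round(0).astype(int))
E
python3 prof.py 7; python3 st.py
```

```text
t near 5 [151 147 147 138 114  90  85 111 142 157 158 156 156 157 158 157]
t near 6 [109 134 145 137 113  90  84 111 142 155 157 156 154 156 158 156]
t near 7 [154 150 155 165 160 130  98  83  97 132 155 160 158 159 161 161]
t fence 5 [159 159 157 143 113  99 109 119 120 118 117 116]
t fence 6 [158 158 155 141 112  98 107 117 118 116 115 115]
t fence 7 [160 160 161 160 158 146 132 124 121 119 118 118]
s near 5 [ 84  84  85  85  87  91 109 134 158 174 181 182 181 181 181 180]
s near 6 [ 84  84  84  86  87  92 110 134 158 174 182 183 181 182 182 181]
s near 7 [ 80  80  81  82  84  84  87  96 116 139 161 174 178 180 179 178]
s fence 5 [178 178 175 169 159 147 136 128 125 123 122 122]
s fence 6 [179 179 175 169 160 147 136 129 125 123 122 122]
s fence 7 [177 176 176 174 169 161 151 138 129 123 120 120]
[ 0.384  0.696 -0.798  2.447  2.253  0.546 -0.051] F [-2.7 -0.7  2.2] T [-0.13 -0.13 -0.14] Tax -0.023 gap 0.012540332067667283
gp in knob [np.float64(2.5), np.float64(-1.0), np.float64(8.8)] yaw 26.8 t 21.95
Ttool -0.05 eff7 0.064
```

The profiles show the block has now been pushed up to the fence, because the dark gap there has gone. The j7 effort has swung from −0.24 through 0 to +0.06, which fits a clutch that is past its peak. I'll take a small further step and watch the torque.

carry_out([
  [[0,0,0],[0,0,0.04],1],
  [[0,0,0],[0,0,0.04],1],
])

```text
t: 22.2
tcp_pos: [0.4684, 0.0623, 0.1775]
eef_rot: [0.239, -0.34, 0.909, -0.016]
ft_force: [-2.5, 0.5, 2.6]
finger_gap: 0.0129
```

```bash
python3 st.py
```

```text
[ 0.391  0.7   -0.809  2.446  2.243  0.552 -0.081] F [-2.5  0.5  2.6] T [-0.03 -0.13 -0.1 ] Tax -0.049 gap 0.012879591110928445
gp in knob [np.float64(2.5), np.float64(-0.9), np.float64(8.8)] yaw 24.4 t 22.2
Ttool -0.062 eff7 -0.009
```

carry_out([
  [[0,0,0],[0,0,0.04],1],
  [[0,0,0],[0,0,0.04],1],
])

```text
t: 22.45
tcp_pos: [0.4683, 0.0624, 0.1775]
eef_rot: [0.239, -0.322, 0.916, -0.011]
ft_force: [-3.0, 0.2, 3.3]
finger_gap: 0.0125
```

```bash
python3 st.py
```

```text
[ 0.398  0.704 -0.821  2.446  2.233  0.558 -0.111] F [-3.   0.2  3.3] T [-0.   -0.12 -0.13] Tax -0.082 gap 0.012519797637832179
gp in knob [np.float64(2.5), np.float64(-0.9), np.float64(8.8)] yaw 22.1 t 22.45
Ttool -0.094 eff7 -0.001
```

carry_out([
  [[0,0,0],[0,0,0.05],1],
  [[0,0,0],[0,0,0.05],1],
])

```text
t: 22.7
tcp_pos: [0.4684, 0.0624, 0.1775]
eef_rot: [0.239, -0.299, 0.924, -0.005]
ft_force: [-2.7, -0.5, 2.9]
finger_gap: 0.0125
```

```bash
python3 st.py
```

```text
[ 0.406  0.709 -0.835  2.446  2.221  0.566 -0.148] F [-2.7 -0.5  2.9] T [-0.01 -0.09 -0.11] Tax -0.072 gap 0.01251608761459897
gp in knob [np.float64(2.6), np.float64(-0.8), np.float64(8.8)] yaw 19.3 t 22.7
Ttool -0.084 eff7 -0.013
```

carry_out([
  [[0,0,0],[0,0,0],-0.75],
  [[0,0,0],[0,0,0],-0.75],
  [[0,0,0],[0,0,0],-0.75],
])

```text
t: 23.08
tcp_pos: [0.4685, 0.0624, 0.1775]
eef_rot: [0.239, -0.299, 0.924, -0.005]
ft_force: [0.7, -0.2, -0.5]
finger_gap: 0.0666
```

```bash
python3 st.py
```

```text
[ 0.406  0.709 -0.834  2.446  2.221  0.565 -0.148] F [ 0.7 -0.2 -0.5] T [-0.12  0.53 -0.01] Tax -0.027 gap 0.06664339618636476
gp in knob [np.float64(2.7), np.float64(-0.8), np.float64(8.7)] yaw 19.3 t 23.075
Ttool -0.026 eff7 0.003
```

carry_out([
  [[0,0,-1.5],[0,0,0],-0.75],
  [[0,0,-4],[0,0,0],-0.75],
  [[-1,0,-6],[0,0,0],-0.75],
  [[-3,0,-8.5],[0,0,0],-0.75],
  [[-3,0,-8.5],[0,0,0],-0.75],
])

```text
t: 23.7
tcp_pos: [0.4535, 0.0679, 0.2686]
eef_rot: [0.242, -0.299, 0.923, -0.007]
ft_force: [-0.7, -0.3, -0.5]
finger_gap: 0.0746
```

```bash
python3 st.py; python3 prof.py 8 | grep -E ' 8 '; python3 - <<'E'
from srch import *
ims=[]
for c,o in(('t',(285,195)),('s',(280,190))):
    i=cv2.imread(f'pics/{c}8.png')[o[1]:o[1]+40,o[0]:o[0]+40]; ims.append(cv2.resize(i,(400,400),interpolation=cv2.INTER_NEAREST))
    f=cal(c+'8.png')
    for a in range(-210,-89,15):
        w=np.cos(np.radians(a))*E1+np.sin(np.radians(a))*E2; print(c,a,((proj(f,G+.013*EZ+.018*w)-proj(f,G+.013*EZ))[0]*10).round(0))
cv2.imwrite('pics/c10.png',(255*(np.hstack(ims)/255.)**.5).astype(np.uint8))
E
```

```text
[ 0.345  0.389 -0.691  2.402  1.862  0.236  0.138] F [-0.7 -0.3 -0.5] T [-0.18  0.53 -0.01] Tax 0.004 gap 0.07464298139900924
gp in knob [np.float64(44.7), np.float64(8.5), np.float64(90.7)] yaw 19.4 t 23.7
Ttool 0.001 eff7 0.517
t near 8 [151 148 153 163 157 128  96  81  96 130 153 158 156 157 158 159]
t fence 8 [158 158 158 158 156 145 131 123 120 118 117 115]
s near 8 [ 82  82  83  84  86  86  90  99 119 142 164 178 183 184 184 182]
s fence 8 [181 180 180 179 174 166 155 142 132 126 123 123]
t -210 [-24.  72.]
t -195 [-2. 73.]
t -180 [20. 70.]
t -165 [40. 61.]
t -150 [57. 49.]
t -135 [71. 33.]
t -120 [80. 15.]
t -105 [84. -5.]
t -90 [ 81. -24.]
s -210 [-57.  53.]
s -195 [-42.  65.]
s -180 [-24.  72.]
s -165 [-5. 74.]
s -150 [15. 71.]
s -135 [33. 63.]
s -120 [50. 51.]
s -105 [63. 35.]
s -90 [71. 17.]
```

View pics/c10.png

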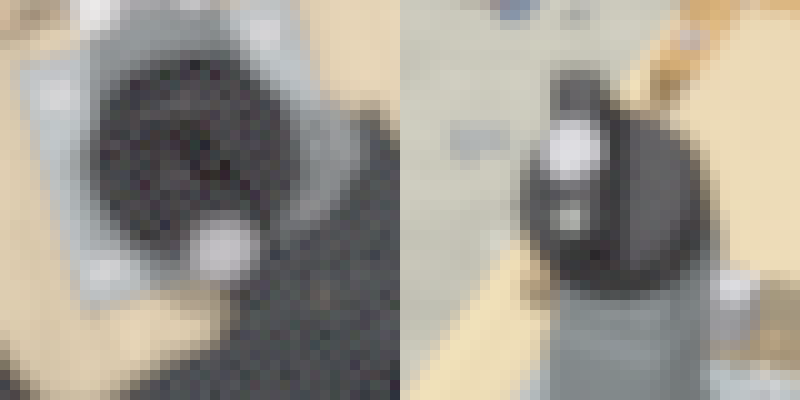

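The last picture shows the wing dot at (570,218) directly below the cap at (572,150). That puts the wing at about −163°, against −161° when I let go, so the knob stayed at a rest position and did not spring back. The block did not move between the frames at 2.47 and 2.60 rad. The torque never rose over that stretch either, so the clutch has gone over. The gripper is clear of everything, so I'm handing in.

```bash
python3 -c "
from cell import r
print(r.sign_off())"
```

```text
the job is handed in; nothing more can be done
None
```

I laid the block in the jig and tightened the clamp to what I believe is its first click, then handed the job in at about 24 s. The click is inferred: I never saw the expected 0.3 N m torque peak, and I had no direct reading of the jaw force.

**Block:** I gripped it, lowered it onto the bed, slid it left until it touched the side stop, and let go. At that point it sat at about x = −2.5 mm, y = 0 in the jig frame. The later pictures show it pushed up to the rear fence, with the dark gap there gone.

**Knob:** I turned it in two grasps, 2.6 rad in all, then opened the gripper and backed it clear. The arm could not reach the full 35° tilt, so I gripped at about 27°.

**Evidence for one click:**
- The torque dropped between 2.37 and 2.47 rad.
- From 2.47 to 2.60 rad the block did not move and no torque built up.
- After release the wing stayed put, at about −163° against −161°, with no spring-back.
- A starting gap of about 8.4 mm fits one click; no click, or two, would fall outside the given ranges.

**What went wrong:** on the first move towards the knob the wrist flipped and the wrist force briefly read 116 N, just under the 120 N limit. It fell back at once, and neither the knob nor the block had moved.

I didn't touch the lump, burnisher or pad, though I didn't measure them again at the end.

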